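# Flip the cooling marker of the finger-roll tray

### The arm

A 6-joint arm with a two-finger parallel gripper is mounted at the origin on the work surface. World frame = base frame: x ahead of the robot, y to its left, z up, the work surface at z = 0. Lengths are in m, angles in rad, forces in N, time in s.
With the tool pointing down it reaches from about 0.375 to 0.75 m from the base axis. Payload 9 kg.
Tool frame: the origin (TCP) lies between the finger pads; the fingertips stand 25 mm ahead of it and the grasp point (between the pads) lies 6 mm ahead of it; z points along the fingers, x is the direction in which the jaws open and shut, and the axes are right-handed (so a half turn about z gives the same grasp; the last joint's range is limited). The gripper opens to 85 mm and grips with 20 to 120 N. Pads are 22 mm wide; open, the fingers measure 114 mm over their backs; the gripper's body (76 mm by 85 mm) begins 54 mm behind the grasp point. The pads swing forward as they close: fully open they stand 13 mm farther back than shut.
Start: joints at [-1.373, 0.104, 0.097, 1.564, 0, 1.353], TCP at [0.242, -0.549, 0.256] pointing down, gripper open.
Joint ranges: [-2.99, 2.99], [-0.84, 1.86], [-1.1, 1.16], [-1.84, 2.11], [-1.51, 1.56], [-3.14, 3.14]. Speed limits (rad/s): [2.22, 2.22, 2.57, 3.14, 3.14, 3.14].

### API

Orientations are given as a unit quaternion [w, x, y, z].
In Python, from cell import observe, camera, close_job gives the robot as it stands. The module is installed in compiled form; this text tells all that it offers.
- The arm moves only by the tool apply_moves, never from a script. Its argument "rows" is a list of rows, each a list of 7 numbers: the shift along the tool's x, y, z in mm, then the turn, a rotation vector about the tool's x, y, z in degrees, then the closure, from -1 (fully open) to 1 (shut). A call has 1 to 10 rows; each row shifts and turns the commanded pose from where the row before left it, along the tool's axes as they then stand; what a row does not reach is not made up. A row lasts 1/10 s, in which the tool goes at most 50 mm and 8.59 degrees, less where a joint would pass 70% of its speed; a pose out of reach is approached as far as the arm can. A call with a gripper value outside its range is refused whole. The fingers move at their own pace and stop on an object; "force" is the grip in N (left out, the last holds). Time passes only in rows, so rows that do not move let the fingers close. It gives the time, the measured TCP pose, the force and the opening at its end, in the units of the state.
- observe(): the state, without advancing time (a new reading comes with each control period).
- camera(name): name is "side" or "top" or "wrist"; returns a dict with "frame" (420x560x3 uint8, blue, green, red), "K" (3x3 intrinsics, pixels), "k1" (the pictures are not rectified: a ray, as slopes to the right and down, at radius r is drawn at 1 + k1 r^2 times it, then the intrinsics apply), "rvec" (rotation vector, rad) and "tvec" (3), from world to camera coordinates, as OpenCV has them; the wrist camera has in their place "hand_eye" (4x4, takes a point from camera to tool coordinates, whose origin is the TCP and whose axes are the tool frame's). Camera axes: x right, y down, z forward; pixel columns grow to the right and rows downward; lengths in m; the calibration is good to about 2 mm. A picture is of the moment at which its call begins: read the wrist's pose just before it. There is no depth.
- close_job(): hands the job in, once; it reports no verdict.
The state is a dict: "time": time; "q": joint angles; "qvel": joint speeds; "joint_efforts": joint torques, N m; "eef_pos": TCP position; "tcp_rot": TCP orientation; "force": force on the tool from outside, world axes, zero at the start; "ft_torque": the same for the moment, N m; "finger_gap": finger opening in m.
Only numpy, scipy, OpenCV 4.12 (cv2) and the standard library are available. Lean on these libraries where they do the work, as an engineer would, in place of code of your own. Each camera call takes 0.05 s, during which the arm holds its last target. There are 200 camera calls.

### The job

The long finger rolls have cooled. With a fingertip, flip the marker in front of their tray right over its hinge so that it lies flat on the side towards the tray with the tick face up, then take your hand away. Do not pinch or force the marker, push it with the fingers only, and leave the three trays, the other two markers, the oil bottle and the scraper as they are.

Things in the scene. Friction and masses are not known exactly. Their poses are not given: they have to be found in the camera images.
- rail: Flat aluminium bar, 100 x 580 x 6 mm, fixed on the bench; long side along its y, its +x points from the robot's side to the trays. Origin: centre of its underside. Three marker stands are bolted on it, about 200 mm apart, one in front of each tray; which is where varies.
- stand_long: Fixed steel stand of the marker to flip, in front of the finger rolls. Origin: centre of its underside, on the rail's top (6 mm over the bench). +x points to its tray, y along the hinge, z up. Foot 90 x 66 x 5 mm, web 40 x 56 mm, level deck 90 (x) x 70 (y) mm with its top 90 mm over the origin; two rubber strips on it at x = +-36 mm carry the paddle level on either side.
- stand_long_hinge (a point): Middle of that stand's hinge axis, above the deck's middle, 96 mm over the stand's origin (102 mm over the bench); axes as the stand's. The pin lies along y between two ears, 4 mm thick, at y = +-33 mm, that rise 7 mm above the axis.
- flag_long (a joint): Angle of the paddle to flip, rad: 0 = level on the robot's side of the hinge, face with three wavy lines (hot) up; 1.57 = upright; 3.14 = level on the tray's side, tick face (cooled) up. End stops at 0 and 3.14; starts at 0 to 0.12. The hinge is stiff (0.05 N m, about 1 N at the edge): the paddle stays at whatever angle it is left and does not fall.
- flag_long_edge (a point): Middle of the round bead (10 mm thick) along the free edge of the paddle to flip, 75 mm from the hinge axis; moves with it. The paddle is a white plate, 58 mm wide along the hinge, 4 mm thick, 60 g, reaching 80 mm from the axis. Its last 35 mm overhang the deck, with about 90 mm free beneath, so a fingertip can go under the edge.
- stand_round: Same kind of stand, in front of the tray of round buns. Leave alone.
- flag_round (a joint): Paddle of that stand, same angles; starts at 0 to 0.06 (wavy lines up) and must stay so.
- stand_ring: Same kind of stand, in front of the tray of ring rolls. Leave alone.
- flag_ring (a joint): Paddle of that stand, same angles; it starts at 3.08 to 3.14 (already flipped, tick up) and must stay so.
- tray_long: Loose dark baking tray, 241 (x) x 165 (y) x 24 mm, with four long finger rolls (38 mm wide, 134 mm long, lying across the tray), 41 mm high over all, 0.65 kg. Origin: bottom middle of its near short wall, about 104 mm beyond its stand's origin along the stand's +x; the tray lies on from there along its own +x. Not to be moved.
- tray_round: The same tray with six round buns (66 mm across, 45 mm high). Not to be moved.
- tray_ring: The same tray with six ring rolls with a hole (67 mm across, 28 mm high). Not to be moved.
- oil: Loose oil bottle, amber, 80 mm across, 250 mm tall, standing to the robot's left of the work; origin at the centre of its base. Not to be moved.
- scraper: Loose bench scraper, 150 x 110 x 20 mm, steel blade with a wooden grip, lying to the robot's right of the work; origin about the middle of its underside. Not to be moved.

How it is judged:
On the way:
1. the paddle of the finger-roll marker is off its rest and pushed by the fingers (value of joint flag_long between 0.5 and 2.7 rad and contact force between the fingers and stand_long above 0.1 N), for 0.1 s.
At the end, for the whole second after the job is handed in: The finger-roll marker lies on the tray side, tick up, at 3.0 rad or more (within 8 degrees of flat) and at rest; the other two markers lie as at the start (within about 9 degrees of flat); the trays are within 12 mm, the bottle and the scraper within 15 mm of where they stood (value of joint flag_long above 3 rad and velocity of joint flag_long below 0.05 rad/s and value of joint flag_round below 0.15 rad and value of joint flag_ring above 2.99 rad and distance of each of tray_long, tray_round, tray_ring from where it was at the start of the episode below 0.012 m and distance of each of oil, scraper from where it was at the start of the episode below 0.015 m); the robot touches nothing.
It fails at once if the finger-roll marker or its stand is pinched or forced (more than 30 N from the fingers) (contact force between the fingers and stand_long above 30 N).
It fails at once if the marker is pushed with the arm or the gripper's body instead of the fingers (contact force between the arm and stand_long above 3 N and contact force between the fingers and stand_long below 0.01 N).
It fails at once if a tray is lifted, carried or pushed away (distance of any of tray_long, tray_round, tray_ring from where it was at the start of the episode above 0.02 m).
It fails at once if the oil bottle or the scraper is lifted, tipped or pushed away (distance of any of oil, scraper from where it was at the start of the episode above 0.025 m or angle between oil's own z axis and vertical above 0.3 rad).
It fails at once if another marker is flipped (value of joint flag_round above 0.4 rad or value of joint flag_ring below 2.74 rad).
It also fails if it takes over 42 s, if anything falls off the work surface, if the arm or the gripper's body presses on something with over 40 N, if the wrist force passes 120 N, or if a joint passes its speed limit or range.

## Working session

There is one attempt and no reset: what is moved stays moved. The work goes in short steps, Python scripts to look and compute and a tool call to move; the robot and the scene stay as the last step left them, time stands still between calls to the robot, and variables do not carry over. Pictures are saved under pics/ and viewed, about 8 in all and at most 12, crops included, and the job is handed in when it is done.

Besides the shell and the picture viewer there is one more tool, called after "Call:" by a JSON object that holds its "method" and its "body", one argument or row to a line. apply_moves: Moves the arm, as the interface text tells. Its arguments: {"type":"object","properties":{"rows":{"type":"array"},"force":{"type":"number"}},"required":["rows"]}

```bash
mkdir -p pics; cat > h.py <<'E'
import numpy as np, cv2
from cell import observe, camera
def ray(c,u,v):
    K=np.array(c["K"]);k1=float(np.ravel(c["k1"])[0])
    p=cv2.undistortPoints(np.array([[[u,v]]],float),K,np.array([k1,0,0,0,0],float))[0,0]
    R=cv2.Rodrigues(np.array(c["rvec"],float))[0];t=np.array(c["tvec"],float).ravel()
    return -R.T@t, R.T@np.array([p[0],p[1],1.])
def onz(c,u,v,z):
    o,d=ray(c,u,v); return o+d*(z-o[2])/d[2]
def proj(c,P):
    return cv2.projectPoints(np.array(P,float).reshape(-1,1,3),np.array(c["rvec"],float),np.array(c["tvec"],float),np.array(c["K"]),np.array([float(np.ravel(c["k1"])[0]),0,0,0,0]))[0][:,0]
E
python3 - <<'E'
from h import *
import pickle
print(observe())
for n in("top","side"):
    c=camera(n);pickle.dump(c,open(n+".pkl","wb"));cv2.imwrite(f"pics/{n}0.png",c["frame"]);print(n,ray(c,280,210))
E
```

```text
{'time': 0.0, 'q': array([-1.37267749e+00,  1.04717761e-01,  9.64871348e-02,  1.56388436e+00,
       -1.65139552e-05,  1.35310624e+00]), 'qvel': array([-9.72711930e-04, -4.11148051e-04,  7.10684067e-04,  1.78293573e-03,
       -3.61245033e-04,  1.51232944e-05]), 'joint_efforts': array([-1.99879769e-04, -5.56925440e+01,  5.03655732e+01,  1.64944940e-02,
       -4.10752682e-04,  7.93959373e-06]), 'eef_pos': array([ 0.24230965, -0.54857947,  0.25552132]), 'tcp_rot': array([-4.64976159e-04,  8.37833355e-01, -5.45925667e-01, -4.67528413e-04]), 'force': array([-0.26227471, -0.72438134,  0.23658862]), 'ft_torque': array([-0.04114447, -0.02486576,  0.02713946]), 'finger_gap': 0.08524486671089694}
top (array([ 0.40991393, -0.0154058 ,  1.5756382 ]), array([ 0.09025398, -0.00542522, -0.99610246]))
side (array([-0.15016983,  0.97228438,  0.81585333]), array([ 0.48626751, -0.70574192, -0.51565102]))
```

View pics/top0.png

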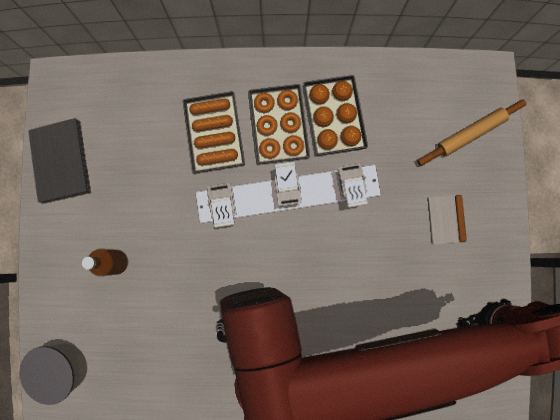

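View pics/side0.png

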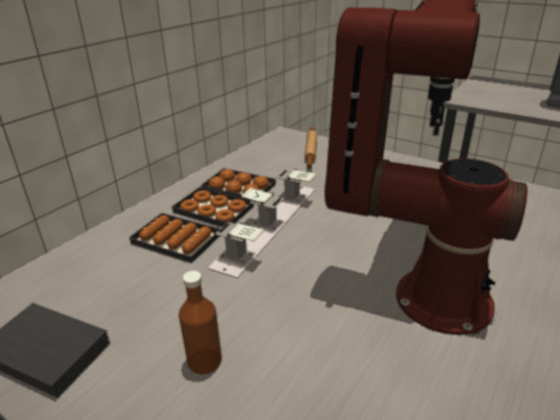

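The top view shows the finger rolls at far left (213,132) with their marker at about (221,205), wavy lines up. The ring marker is at (287,182) and the round marker at (353,185). The bottle is at (105,262). The side view shows the target paddle at about (243,233).

```bash
python3 - <<'E'
from h import *
import pickle
c=pickle.load(open("top.pkl","rb"));s=pickle.load(open("side.pkl","rb"))
a=cv2.resize(c["frame"][165:240,185:265],None,fx=7,fy=7,interpolation=cv2.INTER_CUBIC)
b=cv2.resize(s["frame"][215:275,205:270],None,fx=7,fy=7,interpolation=cv2.INTER_CUBIC)
h=max(a.shape[0],b.shape[0]);o=np.zeros((h,a.shape[1]+b.shape[1],3),np.uint8);o[:a.shape[0],:a.shape[1]]=a;o[:b.shape[0],a.shape[1]:]=b
print(o.shape)
cv2.imwrite("pics/crop1.png",cv2.resize(o,None,fx=.78,fy=.78));
for u,v in((197,207),(380,180),(202,207),(374,181)):print(onz(c,u,v,.006))
for u,v in((205,173),(242,166)):print('tray near corners',onz(c,u,v,.02))
E
```

```text
(525, 1015, 3)
[0.56439742 0.23864872 0.006     ]
[ 0.6445745  -0.34386547  0.006     ]
[0.56423003 0.22266506 0.006     ]
[ 0.64149894 -0.32436475  0.006     ]
tray near corners [0.67069171 0.21163258 0.02      ]
tray near corners [0.69143561 0.0943418  0.02      ]
```

View pics/crop1.png

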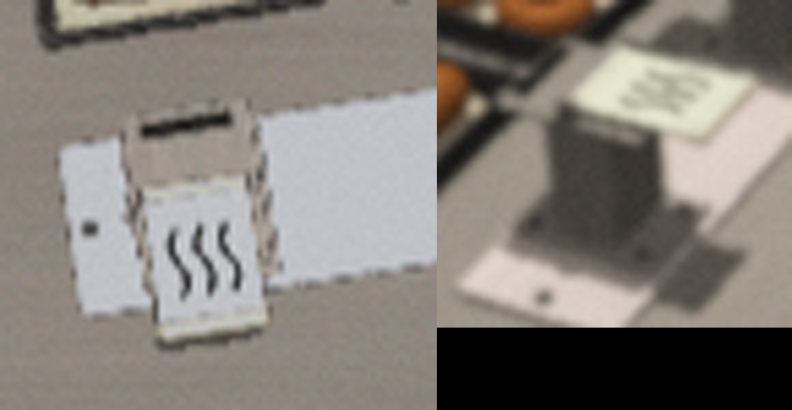

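```bash
python3 - <<'E'
from h import *
import pickle
c=pickle.load(open("top.pkl","rb"));s=pickle.load(open("side.pkl","rb"))
f=lambda u,v,z:onz(c,185+u/5.46,165+v/5.46,z)
g=lambda u,v:(205+(u-437)/5.46,215+v/5.46)
for z in(.102,.11):
  A=f(157,341,z);B=f(268,330,z);C=f(143,187,z);D=f(250,178,z)
  print(z,A,B,C,D,'edge mid',(A+B)/2,'w',np.linalg.norm(A-B))
E1=f(127,108,.096);E2=f(257,98,.096);print('deck far',E1,E2,(E1+E2)/2)
r1=f(60,150,.006);r2=f(82,318,.006);print('rail end',r1,r2,np.linalg.norm(r1-r2))
A0=onz(c,197,222,.006);print(np.degrees(np.arctan2(.64297-.5644,.335+.2296)))
# side view checks: corners (left far?, right)
for z in(.102,.11):
  for p in((570,95),(618,43),(757,75),(708,138)):
    print(z,np.round(onz(s,*g(*p),z),4))
print(observe()['q'])
E
```

```text
0.102 [0.49367017 0.1728675  0.102     ] [0.49910624 0.1125338  0.102     ] [0.57765413 0.18065738 0.102     ] [0.58191492 0.12215494 0.102     ] edge mid [0.49638821 0.14270065 0.102     ] w 0.06057809784023621
0.11 [0.49321548 0.17184541 0.11      ] [0.49862204 0.11183925 0.11      ] [0.57674351 0.179593   0.11      ] [0.58098117 0.12140815 0.11      ] edge mid [0.49591876 0.14184233 0.11      ] w 0.06024923504111978
deck far [0.62205927 0.19046259 0.096     ] [0.62667049 0.1188499  0.096     ] [0.62436488 0.15465625 0.096     ]
rail end [0.61080894 0.24217735 0.006     ] [0.51278817 0.22880013 0.006     ] 0.09892937486450373
7.922427971133865
0.102 [0.5758 0.1778 0.102 ]
0.102 [0.5863 0.1241 0.102 ]
0.102 [0.504  0.1086 0.102 ]
0.102 [0.4908 0.1697 0.102 ]
0.11 [0.5677 0.1867 0.11  ]
0.11 [0.5781 0.1336 0.11  ]
0.11 [0.4966 0.1182 0.11  ]
0.11 [0.4836 0.1787 0.11  ]
[-1.37267314e+00  1.04619369e-01  9.65635714e-02  1.56389779e+00
  1.93946804e-05  1.35312325e+00]
```

Call:
{"method": "apply_moves", "body": {
  "rows": [
    [0,0,0,0,0,8.4,1],
    [0,0,0,0,0,8.4,1],
    [0,-40,0,0,0,0,1],
    [0,-40,0,0,0,0,1],
    [0,-40,0,0,0,0,1],
    [0,-40,0,0,0,0,1],
    [0,-40,0,0,0,0,1],
    [-20,-30,0,0,0,0,1],
    [-40,-15,0,0,0,0,1],
    [-40,0,0,0,0,0,1]
  ],
  "force": 20
}}

```text
time: 1.1
eef_pos: [0.4746, -0.4179, 0.2547]
tcp_rot: [-0.0, 0.75, -0.662, -0.001]
force: [0.2, 1.0, 0.8]
finger_gap: -0.0002
```

Call:
{"method": "apply_moves", "body": {
  "rows": [
    [-45,0,0,0,0,0,1],
    [-45,0,0,0,0,0,1],
    [-45,0,0,0,0,0,1],
    [-45,0,0,0,0,0,1],
    [-45,0,0,0,0,0,1],
    [-45,0,0,0,0,0,1],
    [-45,0,0,0,0,0,1],
    [-45,0,0,0,0,0,1],
    [-45,0,0,0,0,0,1],
    [-45,0,0,0,0,0,1]
  ]
}}

```text
time: 2.1
eef_pos: [0.4176, 0.0286, 0.2561]
tcp_rot: [-0.0, 0.749, -0.663, 0.0]
force: [0.9, -0.3, -0.6]
finger_gap: -0.0
```

Call:
{"method": "apply_moves", "body": {
  "rows": [
    [-35,0,0,0,0,0,1],
    [-35,0,0,0,0,0,1],
    [-30,0,0,8.4,0,0,1],
    [0,0,0,8.4,0,0,1],
    [0,0,0,8.4,0,0,1],
    [0,0,0,8.4,0,0,1],
    [0,0,0,8.4,0,0,1],
    [0,0,0,8.4,0,0,1],
    [0,0,0,4.6,0,0,1],
    [0,0,0,0,0,0,1]
  ]
}}

```text
time: 3.1
eef_pos: [0.557, 0.1814, 0.2865]
tcp_rot: [-0.256, 0.699, -0.622, 0.245]
force: [-1.3, -0.3, -0.2]
finger_gap: -0.0
```

```bash
python3 - <<'E'
from h import *
from scipy.spatial.transform import Rotation as R
s=observe();print(s['q'],s['eef_pos']);w,x,y,z=s['tcp_rot'];M=R.from_quat([x,y,z,w]).as_matrix();print(M)
tip=s['eef_pos']+M[:,2]*.025;print('tip',tip)
c=camera("side");t=camera("top");k=camera("wrist")
a=c["frame"][120:330,150:430]
cv2.imwrite("pics/m1.png",np.hstack([cv2.resize(a,None,fx=2,fy=2),cv2.resize(k["frame"],(240,420))]))
p=t["frame"][140:280,170:310];cv2.imwrite("pics/t1.png",cv2.resize(p,None,fx=4,fy=4,interpolation=2))
for P in(tip,[.5775,.1505,.102],[.503,.1415,.102]):print(proj(c,P),proj(t,P))
E
```

```text
[ 0.09665089 -0.84030677 -0.78168497  0.90546754 -0.01014152  3.11760485] [0.55702698 0.18137754 0.2864709 ]
[[ 0.10766987 -0.74332971  0.66020311]
 [-0.99390934 -0.09616476  0.05381976]
 [ 0.02348244 -0.6619768  -0.74915638]]
tip [0.57353206 0.18272303 0.26774199]
[[224.30763922 182.16156887]] [[202.15640288 193.81266824]]
[[234.86958386 227.85416   ]] [[221.2800589  199.18597901]]
[[257.13222598 234.1816968 ]] [[224.3088898 224.2112092]]
```

View pics/m1.png

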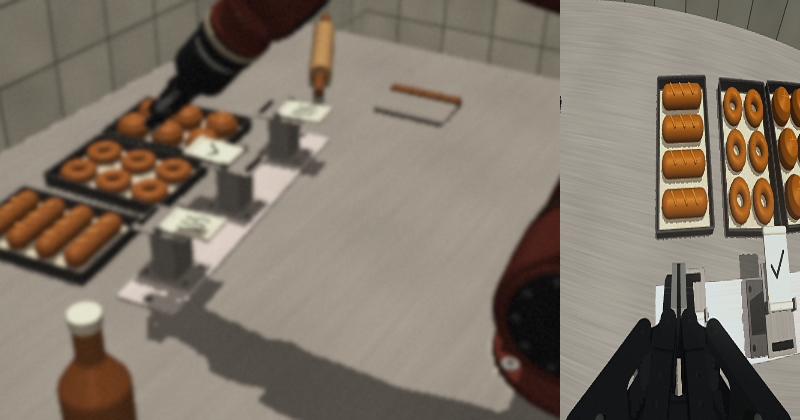

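The side view shows the gripper over the trays, with the tip at about (155,120) in the picture and all objects untouched. The forward tilt hits the joint 2 limit and brings joint 6 close to its own. I'll tilt sideways instead, finger parallel to the hinge and gripper body on the right.

```bash
cat >> h.py <<'E'
from scipy.spatial.transform import Rotation as R
PH=np.radians(7.3); H=np.array([.5775,.1505,.102])
S=np.array([[np.cos(PH),-np.sin(PH),0],[np.sin(PH),np.cos(PH),0],[0,0,1]]) # stand axes as columns
def pose():
    s=observe();w,x,y,z=s['tcp_rot'];return s,s['eef_pos'],R.from_quat([x,y,z,w]).as_matrix()
def Rt(th):
    t=np.radians(th);ux,uy,uz=S.T
    return np.column_stack([ux,-np.cos(t)*uy-np.sin(t)*uz,np.sin(t)*uy-np.cos(t)*uz])
def report(th):
    s,p,M=pose();tip=p+M[:,2]*.025
    print('t',s['time'],'q',s['q'].round(2),'tip stand mm',((tip-H)@S*1000).round(1),'turn deg to tilt',np.degrees(R.from_matrix(M.T@Rt(th)).as_rotvec()).round(1),'F stand',(s['force']@S).round(1))
E
python3 -c "
from h import *
report(0);report(50)"
```

```text
t 3.25 q [ 0.09 -0.84 -0.78  0.91 -0.01  3.12] tip stand mm [ -0.4  31.4 167.3] turn deg to tilt [-31.1 -33.8 -86.3] F stand [ 1.  -0.4 -0.2]
t 3.25 q [ 0.09 -0.84 -0.78  0.91 -0.01  3.12] tip stand mm [ -0.4  31.4 167.3] turn deg to tilt [  7.8 -66.1 -63. ] F stand [ 1.  -0.4 -0.2]
```

Call:
{"method": "apply_moves", "body": {
  "rows": [
    [0,0,0,-2.6,-2.8,-7.2,1],
    [0,0,0,-2.6,-2.8,-7.2,1],
    [0,0,0,-2.6,-2.8,-7.2,1],
    [0,0,0,-2.6,-2.8,-7.2,1],
    [0,0,0,-2.6,-2.8,-7.2,1],
    [0,0,0,-2.6,-2.8,-7.2,1],
    [0,0,0,-2.6,-2.8,-7.2,1],
    [0,0,0,-2.6,-2.8,-7.2,1],
    [0,0,0,-2.6,-2.8,-7.2,1],
    [0,0,0,-2.6,-2.8,-7.2,1]
  ]
}}

```text
time: 4.25
eef_pos: [0.5573, 0.1796, 0.2891]
tcp_rot: [-0.046, 0.996, -0.06, 0.046]
force: [0.5, -0.5, 0.2]
finger_gap: -0.0002
```

Call:
{"method": "apply_moves", "body": {
  "rows": [
    [0,0,0,-2.6,-2.8,-7.2,1],
    [0,0,0,-2.6,-2.8,-7.2,1],
    [0,0,0,0,0,0,1]
  ]
}}

```text
time: 4.55
eef_pos: [0.5576, 0.1805, 0.2878]
tcp_rot: [0.002, 0.998, 0.064, -0.0]
force: [0.7, -0.6, -0.1]
finger_gap: 0.0001
```

```bash
python3 -c "
from h import *
report(0);report(50)"
```

```text
t 4.55 q [ 0.09  0.07  0.12  1.62 -0.    1.53] tip stand mm [-16.   32.2 160.8] turn deg to tilt [0.2 0.  0.1] F stand [ 0.6 -0.6 -0.1]
t 4.55 q [ 0.09  0.07  0.12  1.62 -0.    1.53] tip stand mm [-16.   32.2 160.8] turn deg to tilt [50.2  0.1  0.1] F stand [ 0.6 -0.6 -0.1]
```

Call:
{"method": "apply_moves", "body": {
  "rows": [
    [-18,0,0,8.3,0,0,1],
    [-18,0,0,8.3,0,0,1],
    [-18,0,0,8.3,0,0,1],
    [-18,0,0,8.3,0,0,1],
    [-18,0,0,8.3,0,0,1],
    [-18,0,0,8.5,0,0,1],
    [0,35,17,0,0,0,1],
    [0,35,17,0,0,0,1],
    [0,35,17,0,0,0,1],
    [0,0,0,0,0,0,1]
  ]
}}

```text
time: 5.55
eef_pos: [0.4525, 0.1379, 0.1718]
tcp_rot: [-0.422, 0.905, 0.055, -0.027]
force: [0.0, 0.9, 0.4]
finger_gap: -0.0002
```

```bash
python3 -c "
from h import *
report(50)"
```

```text
t 5.55 q [-0.42  0.04 -0.35  1.74  0.71  0.82] tip stand mm [-125.5   22.5   53.7] turn deg to tilt [ 0.  -0.1 -0.3] F stand [0.1 0.9 0.4]
```

Call:
{"method": "apply_moves", "body": {
  "rows": [
    [0,26,13,0,0,0,1],
    [0,26,13,0,0,0,1],
    [0,26,13,0,0,0,1],
    [0,26,13,0,0,0,1],
    [0,0,0,0,0,0,1]
  ]
}}

```text
time: 6.05
eef_pos: [0.4574, 0.1112, 0.0615]
tcp_rot: [-0.421, 0.905, 0.056, -0.026]
force: [-0.1, 0.1, 0.7]
finger_gap: -0.0
```

```bash
python3 - <<'E'
from h import *
report(50)
c=camera("side");t=camera("top")
a=cv2.resize(c["frame"][190:290,190:320],None,fx=4,fy=4,interpolation=2)
p=cv2.resize(t["frame"][160:260,185:255],None,fx=4,fy=4,interpolation=2)
cv2.imwrite("pics/m2.png",np.hstack([a,p]))
s,P,M=pose();tip=P+M[:,2]*.025
print(proj(c,tip),proj(t,tip))
E
```

```text
t 6.05 q [-0.47  0.21 -0.38  1.57  0.69  0.76] tip stand mm [-124.1   -4.6  -56.6] turn deg to tilt [ 0.1 -0.1 -0.1] F stand [-0.1  0.2  0.7]
[[273.27863558 252.8406526 ]] [[229.9029398  240.58639262]]
```

View pics/m2.png

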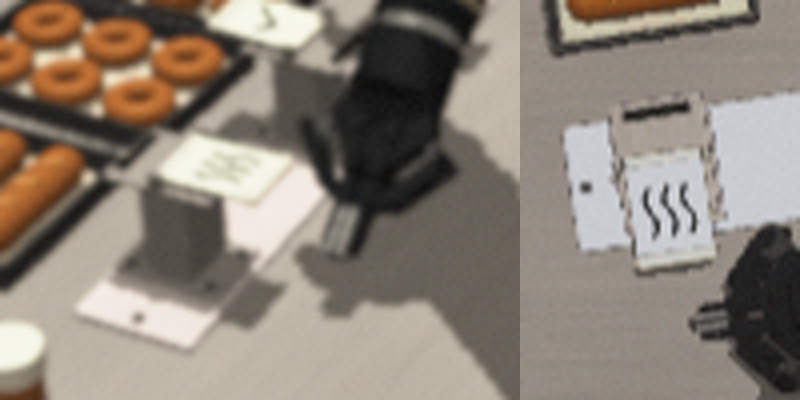

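Side view: the fingertip is at about (340,250) in the crop, in front of and below the paddle edge, matching the projection. Top view: the tip at (695,322) is clear of the paddle, and the knuckles clear its right side by about 15 mm. I'll shift slightly right, go under the edge and lift.

Call:
{"method": "apply_moves", "body": {
  "rows": [
    [0,6,-7,0,0,0,1],
    [26,0,0,0,0,0,1],
    [26,0,0,0,0,0,1],
    [0,-9,-7,0,0,0,1],
    [0,-6,-5,0,0,0,1],
    [0,-6,-5,0,0,0,1]
  ]
}}

```text
time: 6.75
eef_pos: [0.5105, 0.1089, 0.0906]
tcp_rot: [-0.42, 0.905, 0.058, -0.025]
force: [0.2, -1.8, -1.1]
finger_gap: 0.0004
```

```bash
python3 -c "
from h import *
report(50)"
```

```text
t 6.75 q [-0.43  0.31 -0.21  1.61  0.71  0.81] tip stand mm [-71.7 -13.7 -27.6] turn deg to tilt [ 0.2 -0.2  0.1] F stand [-0.  -1.8 -1.1]
```

Call:
{"method": "apply_moves", "body": {
  "rows": [
    [1,-8,-7,0,0,0,1],
    [1,-8,-7,0,0,0,1],
    [2,-6,-5,0,0,0,1],
    [2,-6,-5,0,0,0,1],
    [2,-6,-5,0,0,0,1],
    [5,-5,-5,0,0,0,1],
    [5,-5,-5,0,0,0,1],
    [5,-5,-5,0,0,0,1]
  ]
}}

```text
time: 7.55
eef_pos: [0.5337, 0.1102, 0.1553]
tcp_rot: [-0.42, 0.905, 0.058, -0.026]
force: [-0.5, -0.0, -1.6]
finger_gap: 0.0004
```

```bash
python3 - <<'E'
from h import *
report(50)
c=camera("side");t=camera("top")
a=cv2.resize(c["frame"][180:280,190:320],None,fx=4,fy=4,interpolation=2)
p=cv2.resize(t["frame"][160:260,185:255],None,fx=4,fy=4,interpolation=2)
cv2.imwrite("pics/m3.png",np.hstack([a,p]))
E
```

```text
t 7.55 q [-0.41  0.3  -0.09  1.73  0.72  0.83] tip stand mm [-48.6 -15.3  37.2] turn deg to tilt [ 0.2 -0.1  0.1] F stand [-0.5  0.  -1.6]
```

View pics/m3.png

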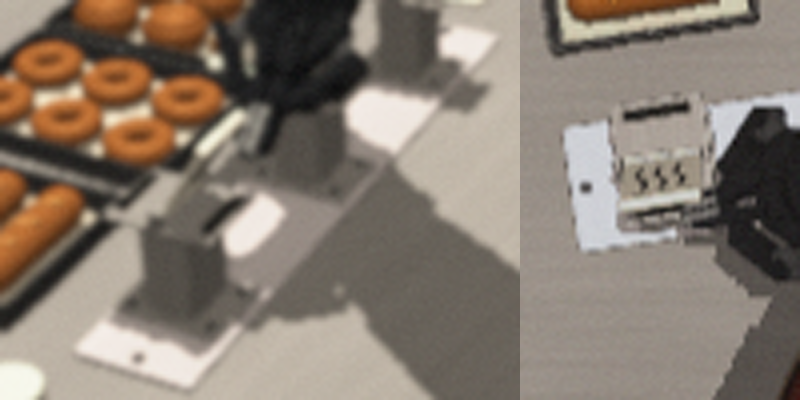

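The paddle is at about 60° on the finger: side crop edge at (220,135), tip at (262,130). The ring marker's paddle is hidden behind the gripper in the side view. Continuing over the top.

Call:
{"method": "apply_moves", "body": {
  "rows": [
    [10,-7,-5,0,0,0,1],
    [10,-7,-5,0,0,0,1],
    [8,-1,-1,0,0,0,1],
    [8,-1,-1,0,0,0,1],
    [8,-1,-1,0,0,0,1],
    [8,0,0,0,0,0,1],
    [8,0,0,0,0,0,1],
    [8,1,1,0,0,0,1]
  ]
}}

```text
time: 8.45
eef_pos: [0.6013, 0.1199, 0.1749]
tcp_rot: [-0.42, 0.905, 0.058, -0.026]
force: [0.2, -0.8, -0.5]
finger_gap: -0.0002
```

```bash
python3 -c "
from h import *
report(50)"
```

```text
t 8.45 q [-0.35  0.46  0.15  1.76  0.75  0.9 ] tip stand mm [ 19.7 -14.2  56.7] turn deg to tilt [ 0.2 -0.1  0.1] F stand [ 0.1 -0.8 -0.5]
```

Call:
{"method": "apply_moves", "body": {
  "rows": [
    [7,2,1,0,0,0,1],
    [7,2,1,0,0,0,1],
    [7,2,2,0,0,0,1],
    [6,4.5,4,0,0,0,1],
    [6,4.5,4,0,0,0,1],
    [5,4.5,4,0,0,0,1],
    [4,4.5,4,0,0,0,1],
    [3,4.5,4,0,0,0,1]
  ]
}}

```text
time: 9.25
eef_pos: [0.6452, 0.1256, 0.137]
tcp_rot: [-0.42, 0.905, 0.058, -0.026]
force: [-4.9, -0.7, -1.2]
finger_gap: -0.0002
```

```bash
python3 - <<'E'
from h import *
report(50)
c=camera("side");t=camera("top")
a=cv2.resize(c["frame"][180:280,190:320],None,fx=4,fy=4,interpolation=2)
p=cv2.resize(t["frame"][150:250,185:255],None,fx=4,fy=4,interpolation=2)
cv2.imwrite("pics/m4.png",np.hstack([a,p]))
E
```

```text
t 9.25 q [-0.32  0.61  0.28  1.72  0.76  0.93] tip stand mm [ 64.  -14.2  18.8] turn deg to tilt [ 0.2 -0.1  0.1] F stand [-5.  -0.1 -1.2]
```

View pics/m4.png

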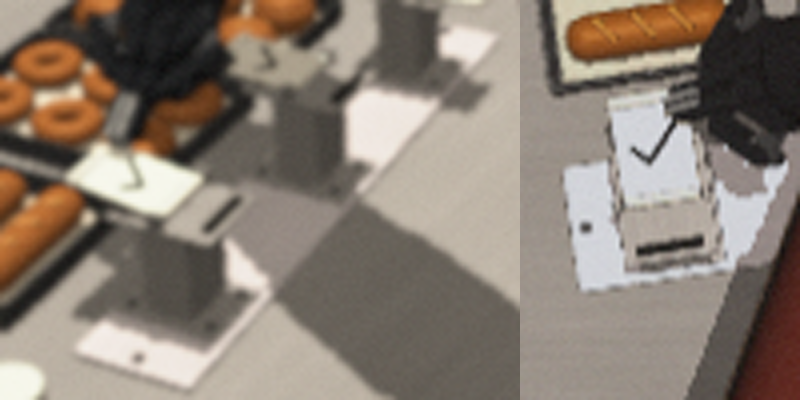

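The tick face is up and nearly level: side crop (135,180), with the fingertip at (122,125). The ring marker shows its tick and looks unmoved. The finger feels 5 N sideways, probably from catching on the bead, so I'll back off 9 mm and press down gently.

Call:
{"method": "apply_moves", "body": {
  "rows": [
    [-5,0,0,0,0,0,1],
    [-4,0,0,0,0,0,1],
    [0,1.5,1.3,0,0,0,1],
    [0,1.5,1.3,0,0,0,1],
    [0,0,0,0,0,0,1]
  ]
}}

```text
time: 9.85
eef_pos: [0.6364, 0.1244, 0.1337]
tcp_rot: [-0.42, 0.905, 0.058, -0.026]
force: [-0.2, -0.2, -0.1]
finger_gap: 0.0001
```

```bash
python3 -c "
from h import *
report(50)"
```

```text
t 9.85 q [-0.32  0.58  0.24  1.7   0.76  0.93] tip stand mm [ 55.1 -14.3  15.6] turn deg to tilt [ 0.2 -0.1  0.1] F stand [-0.2 -0.2 -0.1]
```

Call:
{"method": "apply_moves", "body": {
  "rows": [
    [0,1.5,1.3,0,0,0,1],
    [0,1.5,1.3,0,0,0,1],
    [0,0,0,0,0,0,1]
  ]
}}

```text
time: 10.15
eef_pos: [0.6363, 0.1245, 0.1295]
tcp_rot: [-0.42, 0.905, 0.058, -0.026]
force: [0.0, -0.2, -0.4]
finger_gap: -0.0
```

Call:
{"method": "apply_moves", "body": {
  "rows": [
    [0,0.8,0.6,0,0,0,1],
    [0,0,0,0,0,0,1]
  ]
}}

```text
time: 10.35
eef_pos: [0.6364, 0.1245, 0.1287]
tcp_rot: [-0.42, 0.905, 0.058, -0.026]
force: [-1.0, -0.2, -0.1]
finger_gap: -0.0002
```

Call:
{"method": "apply_moves", "body": {
  "rows": [
    [0,0.8,0.6,0,0,0,1],
    [0,0,0,0,0,0,1]
  ]
}}

```text
time: 10.55
eef_pos: [0.6364, 0.1243, 0.1277]
tcp_rot: [-0.42, 0.905, 0.058, -0.026]
force: [-0.2, 0.6, -0.2]
finger_gap: -0.0002
```

Call:
{"method": "apply_moves", "body": {
  "rows": [
    [0,0.8,0.6,0,0,0,1],
    [0,0,0,0,0,0,1]
  ]
}}

```text
time: 10.75
eef_pos: [0.6365, 0.1243, 0.1268]
tcp_rot: [-0.42, 0.905, 0.058, -0.026]
force: [0.3, 0.1, 0.1]
finger_gap: 0.0002
```

Call:
{"method": "apply_moves", "body": {
  "rows": [
    [0,0.8,0.6,0,0,0,1],
    [0,0,0,0,0,0,1]
  ]
}}

```text
time: 10.95
eef_pos: [0.6365, 0.1243, 0.1265]
tcp_rot: [-0.421, 0.905, 0.058, -0.025]
force: [-1.1, 0.2, 4.1]
finger_gap: 0.0002
```

Call:
{"method": "apply_moves", "body": {
  "rows": [
    [0,0.8,0.6,0,0,0,1],
    [0,0,0,0,0,0,1]
  ]
}}

```text
time: 11.15
eef_pos: [0.6366, 0.1243, 0.1263]
tcp_rot: [-0.421, 0.905, 0.058, -0.025]
force: [-4.2, -1.2, 9.9]
finger_gap: -0.0001
```

Call:
{"method": "apply_moves", "body": {
  "rows": [
    [-1,-1.5,-1.3,0,0,0,1],
    [-1,-3,-2.5,0,0,0,1],
    [0,-8,-7,0,0,0,1],
    [0,-20,-17,0,0,0,1],
    [0,-25,-21,0,0,0,1],
    [-20,-25,-21,0,0,0,1],
    [-30,-25,-21,0,0,0,1],
    [-30,-10,-9,0,0,0,1],
    [0,0,0,0,0,0,1],
    [0,0,0,0,0,0,1]
  ]
}}

```text
time: 12.15
eef_pos: [0.555, 0.1132, 0.2796]
tcp_rot: [-0.42, 0.905, 0.058, -0.025]
force: [0.4, -0.1, -0.9]
finger_gap: -0.0003
```

```bash
python3 - <<'E'
from h import *
import pickle
report(50)
c=camera("side");t=camera("top")
a=cv2.resize(c["frame"][160:280,130:330],None,fx=3,fy=3,interpolation=2)
cv2.imwrite("pics/m5.png",a)
cv2.imwrite("pics/t5.png",t["frame"])
c0=pickle.load(open("side.pkl","rb"))
d=cv2.absdiff(c["frame"],c0["frame"]).max(2)
print('bottle diff side',(d[265:375,170:225]>25).sum())
t0=pickle.load(open("top.pkl","rb"));d=cv2.absdiff(t["frame"],t0["frame"]).max(2)
for n,(x0,x1,y0,y1) in dict(oil=(75,135,240,285),scr=(420,475,185,250),tl=(180,246,88,175),tr=(247,310,80,165),tro=(303,370,70,157)).items():print(n,(d[y0:y1,x0:x1]>25).sum())
E
```

```text
t 12.15 q [-0.39  0.28  0.12  1.94  0.73  0.85] tip stand mm [-27.  -15.1 161.4] turn deg to tilt [ 0.2 -0.2  0.1] F stand [ 0.4 -0.2 -0.9]
bottle diff side 1317
oil 0
scr 0
tl 67
tr 477
tro 1951
```

View pics/m5.png

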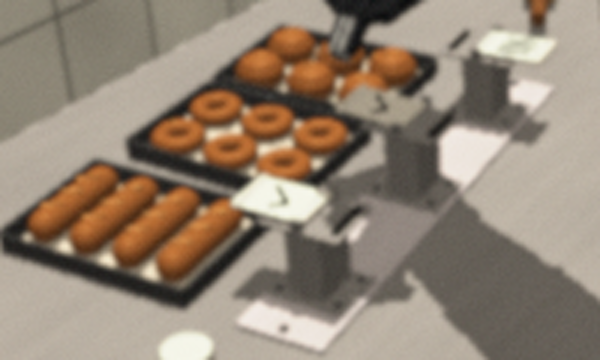

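View pics/t5.png

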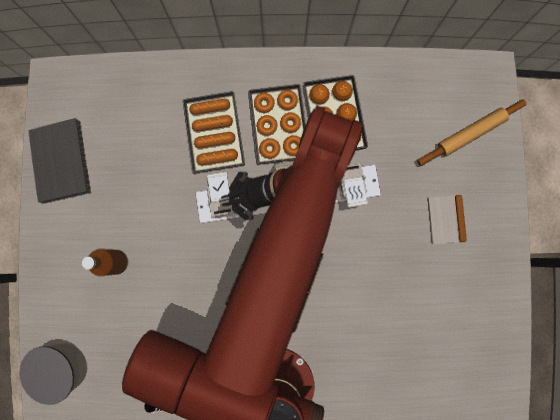

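The tick face is up and level in both views: side crop (280,197), top (219,186). The other markers and all three trays look unchanged, and the bottle cap is at the same pixel as at the start. The hand is clear, so I'm handing in.

```bash
python3 -c "
from cell import close_job
print(close_job())"
```

```text
the job is handed in; nothing more can be done
None
```

The finger-roll marker is flipped: it lies flat on the tray side with the tick up, and the job was handed in at about 12 s of the 42 s allowed. I lifted the paddle's edge with the shut fingers from below, swept it over the hinge and pressed it down gently until it stopped hard (about 10 N, limit 30 N). I then raised the hand well clear.

**Last checks:**
- **Target marker:** both camera views show the tick face up and level. I did not measure the angle itself; the hard stop is my evidence that it is fully down.
- **Other markers and trays:** all looked as at the start. The round-bun and ring trays were partly hidden by the arm in the top view, so I judged them by eye from the side view.
- **Bottle and scraper:** no pixel change in the top view. The side-view check over the bottle did show a change (1,317 pixels). I put it down to light or shadow without confirming it, because the cap was at the same pixel as before.

**What did not go to plan:**
- **First tilt:** my first attempt, tilting the tool forward, ran into the joint 2 range limit in free air without touching anything. I changed to a sideways tilt.
- **Side force near the end:** there was a brief 5 N sideways force, probably the finger catching the paddle's bead. It went away when I backed off 9 mm.

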